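Pin the bench latch

ROBOT

A 7-joint arm with a two-finger parallel gripper is mounted at the origin on the work surface. World frame = base frame: x ahead of the robot, y to its left, z up, the work surface at z = 0. Lengths are in m, angles in rad, forces in N, time in s.
With the tool pointing down it reaches from about 0.4 to 0.85 m from the base axis. Payload 4.5 kg.
Tool frame: the origin (TCP) lies at the very end of the fingers, on their centre line; the grasp point (between the pads) lies bot.hold_point_z behind it (bot.hold_point_z is the distance from the TCP to the grasp point, in m); z points along the fingers, y is the direction in which the jaws open and shut (so a half turn about z gives the same grasp; the last joint's range is limited). The gripper opens to 88 mm and grips with 3 to 60 N. Pads are 18 mm wide; open, the fingers measure 123 mm over their backs; the gripper's body (75 mm by 187 mm) begins 45 mm behind the grasp point.
Start: joints at [1.316, 0.689, -0.195, 1.565, 0.157, 0.902, -0.215], TCP at [0.178, -0.599, 0.239] pointing down, gripper open.
Joint ranges: [-3.01, 3.01], [-0.46, 2.08], [-1.47, 1.51], [0.13, 2.56], [-1, 4.14], [0.04, 2.09], [-2.66, 2.66]. Speed limits (rad/s): [2.57, 2.57, 3.14, 3.14, 3.14, 3.14, 3.14].

INTERFACE

Orientations are given as a unit quaternion [w, x, y, z].
In Python, from cell import bot, optics, ticket gives the robot as it stands. The module is installed in compiled form; this text tells all that it offers.
- The arm moves only by the shell command python3 -m pendant 'ROWS' [FORCE]. ROWS is JSON, a list of rows, each an object with "linear": the shift along the world's x, y, z in cm, a list of three; "spin": the turn about the world's z in rad; "hand": the opening, from 0 (shut) to 1 (fully open). In form: [{"linear": [tx, ty, tz], "spin": spin, "hand": hand}, ...]. A call has 1 to 8 rows; each row shifts and turns the commanded pose from where the row before left it; what a row does not reach is not made up. A row lasts 1/12 s, in which the tool goes at most 41.7 mm and 7.16 degrees, less where a joint would pass 70% of its speed; a pose out of reach is approached as far as the arm can. A call is refused whole if a number of a shift passes 4.17 or a number of a turn 0.125, either way. A call with a gripper value outside its range is refused whole. The fingers move at their own pace and stop on an object; FORCE is the grip in N (left out, the last holds). Time passes only in rows, so rows that do not move let the fingers close. It gives the time, the measured TCP pose, the force and the opening at its end, in the units of the state.
- bot.read_state(): the state, without advancing time (a new reading comes with each control period).
- optics.camera(name): name is "side" or "top"; returns a dict with "pixels" (384x512x3 uint8, blue, green, red), "z_map" (384x512 float32, m along the optical axis (not along the pixel's ray), 0 where there is no reading), "fov_y" (degrees; the focal length in pixels is half the picture's height over the tangent of half this angle, whatever the lens; pixels are square), "cx", "cy" (the principal point, pixels), "world_to_cam" (4x4, takes a point from world to camera coordinates). Camera axes: x right, y up, looking along -z (the intrinsics and any distortion apply to the point x, -y, -z); pixel columns grow to the right and rows downward; lengths in m; the calibration is good to about 2 mm. A picture is of the moment at which its call begins.
- ticket.finish_job(): hands the job in, once; it reports no verdict.
The state is a dict: "time_s": time; "joint_pos": joint angles; "dq": joint speeds; "tau": joint torques, N m; "eef_pos": TCP position; "ee_rot": TCP orientation; "contact_force": force on the tool from outside, world axes, zero at the start; "moment": the same for the moment, N m; "width": finger opening in m.
Only numpy, scipy, OpenCV 4.12 (cv2) and the standard library are available. Lean on these libraries where they do the work, as an engineer would, in place of code of your own. Each camera call takes 0.05 s, during which the arm holds its last target. There are 200 camera calls.

TASK

Lock the bench's steel slide latch: slide its tongue by the yellow tab fully home into the catch, so that the tongue's hole lines up with the two holes of the catch. Then take the red-knobbed lock pin from the wooden rack and put it down through all three holes until its knob rests on the catch, and let go.

Things in the scene. Friction and masses are not known exactly. Their poses are not given: they have to be found in the camera images.
- latch: Fixed steel slide latch. Origin: on the bench (height 0) below the catch's hole centre; z up; tongue slides home along +y. Catch: bracket 70 (x) by 56 (y) mm about the origin, two level leaves 6 mm thick with tops at heights 62 and 34 mm, each with a 24 mm round hole over the origin, free below to 6 mm. Base plate: x -45 to 45, y -205 to 45 mm.
- tongue (a joint): Slide of the latch's aluminium tongue (44 mm wide, heights 44 to 52 mm, 27 mm hole) along latch +y, in m: 0 drawn back, 0.050 home at its stop, its hole centred with the catch's holes. Friction about 3 N; stays put. Yellow tab on it: upright block 30 (x) by 14 (y) mm, heights 52 to 100 mm, centred in the latch frame at x = 0, y = -135 mm + this value.
- lock_pin: Loose pin upright in one of the rack's holes: steel shank 12 mm thick, 52 mm long, tapered foot; red cylindrical knob 36 mm wide, 36 mm high; about 120 g. Origin: centre of the foot's end; z up the pin (knob z 52 to 88 mm). The knob rests on the rack's top. The other holes hold a wooden-handled countersink and a black-winged brass bolt, not needed.
- rack: Fixed wooden block 250 (x) by 60 (y) by 60 (z) mm, origin at the centre of its underside on the bench. Three 22 mm holes in its top at x = -80, 0, 80 mm, y = 0. The tools in it stand up to 108 mm above the bench; there is free room on both y sides.

How it is judged:
By the outcome, as a careful person would: the job done as asked, in the order asked, and still so for the second after the job is handed in, with the robot touching nothing.
It also fails if it takes over 56 s, if anything falls off the work surface, if the arm or the gripper's body presses on something with over 40 N, if the wrist force passes 120 N, or if a joint passes its speed limit or range.

## Working session

There is one attempt and no reset: what is moved stays moved. The work goes in short steps, Python scripts to look and compute and a shell command to move; the robot and the scene stay as the last step left them, time stands still between calls to the robot, and variables do not carry over. Pictures are saved under pics/ and viewed, about 8 in all and at most 12, crops included, and the job is handed in when it is done.

```bash
mkdir -p pics; cat > h.py <<'E'
import numpy as np, cv2
from cell import bot, optics, ticket
def cam(n,save=None):
    c=optics.camera(n); im=c["pixels"]
    if save: cv2.imwrite("pics/"+save,im)
    return c
def pts(c,uv=None):
    # world points for every pixel from depth
    f=192/np.tan(np.radians(c["fov_y"])/2); z=c["z_map"]
    v,u=np.mgrid[0:384,0:512]
    P=np.stack([(u-c["cx"])/f*z,-(v-c["cy"])/f*z,-z,np.ones_like(z)],-1)
    return (P@np.linalg.inv(c["world_to_cam"]).T)[...,:3]
def ray(c,u,v,h):
    f=192/np.tan(np.radians(c["fov_y"])/2); T=np.linalg.inv(c["world_to_cam"])
    d=T[:3,:3]@np.array([(u-c["cx"])/f,-(v-c["cy"])/f,-1]); o=T[:3,3]
    return o+d*(h-o[2])/d[2]
E
python3 - <<'E'
from h import *
print({k:(np.round(v,3).tolist() if not isinstance(v,(float,int)) else v) for k,v in bot.read_state().items()}, bot.hold_point_z)
for n in("top","side"):
    c=cam(n,n+"0.png"); print(n,[k for k in c],c["fov_y"],c["cx"],c["cy"],np.round(np.linalg.inv(c["world_to_cam"]),3).tolist())
    print({k:v for k,v in c.items() if k not in("pixels","z_map","world_to_cam")})
E
```

```text
{'time_s': 0.0, 'joint_pos': [1.316, 0.69, -0.195, 1.566, 0.157, 0.902, -0.215], 'dq': [0.0, 0.0, 0.001, 0.001, -0.0, -0.001, 0.001], 'tau': [-0.0, -52.755, -1.267, -15.342, -0.053, 0.006, 0.0], 'eef_pos': [0.178, -0.599, 0.238], 'ee_rot': [-0.001, 0.99, 0.144, -0.0], 'contact_force': [-0.08, -0.1, -0.316], 'moment': [0.012, 0.072, 0.025], 'width': 0.08798448581164882} 0.0187
top ['pixels', 'z_map', 'fov_y', 'cx', 'cy', 'world_to_cam'] 43.5748663291499 253.235404051924 195.40223056618095 [[-0.025, 0.987, -0.156, 0.39], [-0.999, -0.03, -0.026, 0.04], [-0.03, 0.155, 0.987, 0.864], [0.0, 0.0, 0.0, 1.0]]
{'fov_y': 43.5748663291499, 'cx': 253.235404051924, 'cy': 195.40223056618095}
side ['pixels', 'z_map', 'fov_y', 'cx', 'cy', 'world_to_cam'] 57.39671689013005 255.52662930534035 191.67117186647283 [[-0.925, 0.209, -0.318, 0.27], [-0.38, -0.511, 0.771, 0.612], [-0.001, 0.834, 0.552, 0.491], [0.0, 0.0, 0.0, 1.0]]
{'fov_y': 57.39671689013005, 'cx': 255.52662930534035, 'cy': 191.67117186647283}
```

View pics/top0.png

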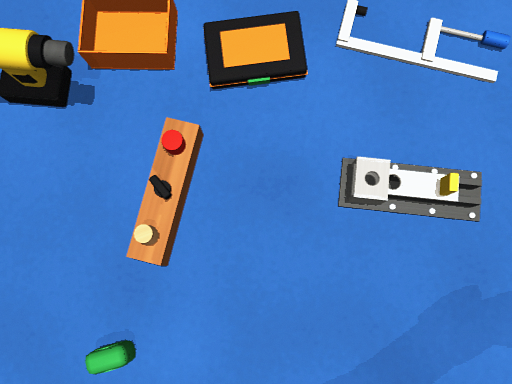

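View pics/side0.png

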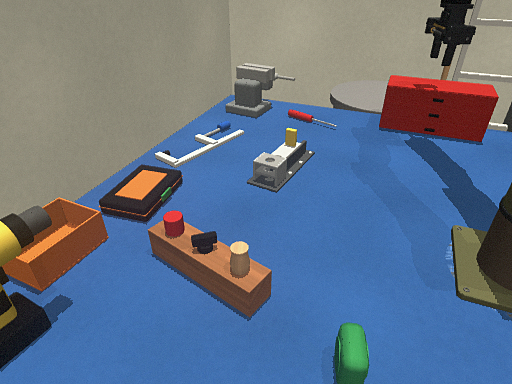

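The top view shows the latch with its catch hole at about (372,178) and the yellow tab at (452,183), drawn back. The red knob is at (172,141) in the rack's upper hole. In the side view the knob is at (173,222) and the tab at (291,138).

```bash
cat > m.py <<'E'
from h import *
def blob(c,lo,hi,box):
    hsv=cv2.cvtColor(c["pixels"],cv2.COLOR_BGR2HSV); m=cv2.inRange(hsv,lo,hi)
    k=np.zeros_like(m); x0,y0,x1,y1=box; k[y0:y1,x0:x1]=m[y0:y1,x0:x1]; return k>0
def top_at(c,m,h,tol=.006):
    P=pts(c); s=m&(abs(P[...,2]-h)<tol)&(c["z_map"]>0); Q=P[s]
    return len(Q),np.round(Q.mean(0),4),cv2.minAreaRect((Q[:,:2]*1000).astype(np.float32)) 
E
python3 - <<'E'
from m import *
t=cam("top"); s=cam("side")
for n,c,kb,tb in(("top",t,(155,120,190,160),(430,160,480,205)),("side",s,(155,200,195,245),(280,120,305,150))):
    P=pts(c)
    kn=blob(c,(0,150,80),(8,255,255),kb); tab=blob(c,(20,120,100),(35,255,255),tb)
    for nm,m in(("knob",kn),("tab",tab)):
        z=P[m][:,2]; print(n,nm,"zmax",np.percentile(z,[5,50,95]).round(4)); h=np.percentile(z,95)
        print(top_at(c,m,h,.004))
P=pts(t)
# latch hole: dark blob within catch top
g=cv2.cvtColor(t["pixels"],cv2.COLOR_BGR2GRAY)
k=np.zeros(g.shape,bool);k[150:205,345:400]=1
Q=P[k&(abs(P[...,2]-.062)<.006)]; print("catch",Q.mean(0).round(4),cv2.minAreaRect((Q[:,:2]*1000).astype(np.float32)))
d=((g<140)&k).astype(np.uint8); cn,_=cv2.findContours(d,cv2.RETR_EXTERNAL,cv2.CHAIN_APPROX_NONE)
for q in cn:
    a=cv2.contourArea(q)
    if 60<a<400:
        e=cv2.fitEllipse(q); print("hole",e,ray(t,*e[0],.062).round(4))
k=np.zeros(g.shape,bool);k[140:230,330:490]=1
Q=P[k&(P[...,2]>.003)&(P[...,2]<.02)]; print("base",Q[:,2].mean(),cv2.minAreaRect((Q[:,:2]*1000).astype(np.float32)))
k=np.zeros(g.shape,bool);k[110:275,120:210]=1
Q=P[k&(abs(P[...,2]-.06)<.006)]; print("rack",cv2.minAreaRect((Q[:,:2]*1000).astype(np.float32)))
E
```

```text
top knob zmax [0.067  0.095  0.0973]
(318, array([0.6088, 0.1922, 0.0956]), ((609.1162109375, 191.87985229492188), (33.3977165222168, 33.165283203125), 89.19513702392578))
top tab zmax [0.0609 0.0977 0.1015]
(157, array([ 0.5233, -0.2611,  0.0998]), ((523.4389038085938, -261.78472900390625), (14.53617000579834, 29.031543731689453), 83.30630493164062))
side knob zmax [0.0702 0.0962 0.0975]
(152, array([0.6081, 0.1947, 0.0963]), ((608.2930908203125, 194.12734985351562), (31.668228149414062, 31.77672004699707), 60.95857620239258))
side tab zmax [0.057  0.0804 0.1009]
(31, array([ 0.5222, -0.2585,  0.0999]), ((521.9830322265625, -261.22760009765625), (16.95384407043457, 28.75246238708496), 84.1618423461914))
catch [ 0.5396 -0.1404  0.0616] ((540.2692260742188, -140.81158447265625), (56.41872787475586, 70.8530502319336), 81.8603286743164)
hole ((393.6666564941406, 181.33602905273438), (10.955238342285156, 15.17146110534668), 177.9787139892578) [ 0.5333 -0.1766  0.062 ]
hole ((371.6660461425781, 178.0822296142578), (13.05967903137207, 13.2822265625), 71.92613983154297) [ 0.54   -0.1402  0.062 ]
base 0.006456048764774468 ((537.9634399414062, -221.89239501953125), (287.4477233886719, 163.66232299804688), 88.07051849365234)
rack ((532.3648071289062, 213.84664916992188), (61.67787551879883, 250.1573028564453), 74.60153198242188)
```

```bash
python3 - <<'E'
from m import *
P=pts(cam("side"))
for n,(x0,y0,x1,y1) in dict(redbox=(380,75,496,145),vice=(225,60,297,117),gripper=(425,0,475,68)).items():
    Q=P[y0:y1,x0:x1].reshape(-1,3);Q=Q[(Q[:,2]>.02)&(Q[:,1]>-1.1)];print(n,np.percentile(Q,[2,50,98],axis=0).round(3).tolist())
s=bot.read_state();g=np.array([.5233,-.2614])-s["eef_pos"][:2];print(g)
E
```

```text
redbox [[-0.002, -0.727, 0.024], [0.142, -0.614, 0.106], [0.302, -0.607, 0.152]]
vice [[0.619, -0.817, 0.022], [0.774, -0.6, 0.091], [0.857, -0.534, 0.155]]
gripper [[0.126, -0.665, 0.246], [0.176, -0.558, 0.335], [0.231, -0.503, 0.4]]
[0.34542235 0.33743626]
```

```bash
python3 -m pendant '[{"linear":[2.88,2.81,0],"spin":-0.108,"hand":1},{"linear":[2.88,2.81,0],"spin":-0.108,"hand":1},{"linear":[2.88,2.81,0],"spin":-0.108,"hand":1},{"linear":[2.88,2.81,0],"spin":-0.108,"hand":1},{"linear":[2.88,2.81,0],"spin":0,"hand":1},{"linear":[2.88,2.81,0],"spin":0,"hand":1},{"linear":[2.88,2.81,0],"spin":0,"hand":1},{"linear":[2.88,2.81,0],"spin":0,"hand":1}]' 20
python3 -m pendant '[{"linear":[2.88,2.81,0],"spin":0,"hand":1},{"linear":[2.88,2.81,0],"spin":0,"hand":1},{"linear":[2.88,2.81,0],"spin":0,"hand":1},{"linear":[2.88,2.81,0],"spin":0,"hand":1},{"linear":[0,0,0],"spin":0,"hand":0.6},{"linear":[0,0,0],"spin":0,"hand":0.6},{"linear":[0,0,0],"spin":0,"hand":0.6}]'
```

```text
time_s: 0.92
eef_pos: [0.4096, -0.3727, 0.2388]
ee_rot: [0.0, 0.997, -0.072, 0.0]
contact_force: [0.6, -0.0, 0.2]
width: 0.088
time_s: 1.5
eef_pos: [0.523, -0.2624, 0.2385]
ee_rot: [0.0, 0.997, -0.072, -0.001]
contact_force: [-0.2, 0.3, -0.5]
width: 0.0702
```

```bash
python3 -m pendant '[{"linear":[0,0,-3.3],"spin":0,"hand":0.6},{"linear":[0,0,-3.3],"spin":0,"hand":0.6},{"linear":[0,0,-3.3],"spin":0,"hand":0.6},{"linear":[0,0,-3.3],"spin":0,"hand":0.6},{"linear":[0,0,-2.4],"spin":0,"hand":0.6},{"linear":[0,0,-1],"spin":0,"hand":0.6},{"linear":[0,0,0],"spin":0,"hand":0.6}]'
python3 -m pendant '[{"linear":[0,0,0],"spin":0,"hand":0},{"linear":[0,0,0],"spin":0,"hand":0},{"linear":[0,0,0],"spin":0,"hand":0},{"linear":[0,0,0],"spin":0,"hand":0},{"linear":[0,0,0],"spin":0,"hand":0},{"linear":[0,0,0],"spin":0,"hand":0}]' 20
```

```text
time_s: 2.08
eef_pos: [0.5209, -0.263, 0.0707]
ee_rot: [-0.0, 0.997, -0.073, -0.002]
contact_force: [0.2, 0.0, 0.1]
width: 0.0529
time_s: 2.58
eef_pos: [0.524, -0.262, 0.0734]
ee_rot: [0.0, 0.997, -0.071, 0.001]
contact_force: [0.1, 0.4, 0.2]
width: 0.0149
```

```bash
python3 -m pendant '[{"linear":[0.08,0.5,0],"spin":0,"hand":0},{"linear":[0.14,1,0],"spin":0,"hand":0},{"linear":[0.14,1,0],"spin":0,"hand":0},{"linear":[0.1,0.7,0],"spin":0,"hand":0},{"linear":[0,0,0],"spin":0,"hand":0},{"linear":[0,0,0],"spin":0,"hand":0}]'
python3 -m pendant '[{"linear":[0.03,0.2,0],"spin":0,"hand":0},{"linear":[0.03,0.2,0],"spin":0,"hand":0},{"linear":[0,0.1,0],"spin":0,"hand":0},{"linear":[0,0,0],"spin":0,"hand":0},{"linear":[0,0,0],"spin":0,"hand":0}]'
```

```text
time_s: 3.08
eef_pos: [0.5289, -0.2271, 0.0733]
ee_rot: [-0.001, 0.998, -0.07, 0.0]
contact_force: [-0.4, 2.0, 7.4]
width: 0.0137
time_s: 3.5
eef_pos: [0.5292, -0.2252, 0.0734]
ee_rot: [0.001, 0.997, -0.071, 0.0]
contact_force: [-0.3, -4.3, 5.5]
width: 0.0141
```

```bash
python3 -m pendant '[{"linear":[0.03,0.2,0],"spin":0,"hand":0},{"linear":[0.03,0.2,0],"spin":0,"hand":0},{"linear":[0,0,0],"spin":0,"hand":0},{"linear":[0,0,0],"spin":0,"hand":0}]'
python3 - <<'E'
from m import *
c=cam("top","top1.png"); cv2.imwrite("pics/c1.png",cv2.resize(c["pixels"][130:230,330:490],None,fx=5,fy=5,interpolation=2))
E
```

```text
time_s: 3.83
eef_pos: [0.5292, -0.2251, 0.0734]
ee_rot: [0.003, 0.997, -0.073, 0.001]
contact_force: [-2.6, -10.6, 3.5]
width: 0.0138
```

View pics/c1.png

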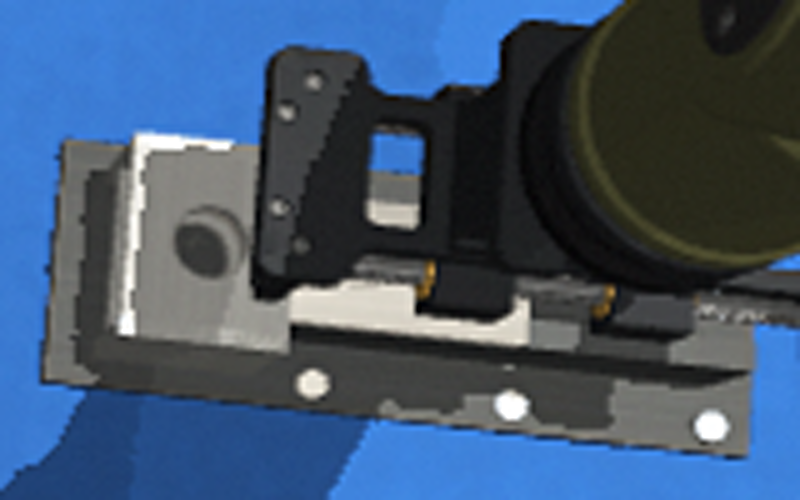

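The crop shows the gripper holding the tab, with the catch hole at about (210,240) open and dark. The tongue stopped at 0.5292,-0.2251 and the force rose, so it is at its stop. Next I release the tab and rise.

```bash
python3 -m pendant '[{"linear":[-0.03,-0.3,0],"spin":0,"hand":0.5},{"linear":[0,0,0],"spin":0,"hand":0.5},{"linear":[0,0,0],"spin":0,"hand":0.5},{"linear":[0,0,0],"spin":0,"hand":0.5},{"linear":[0,0,3],"spin":0,"hand":0.5},{"linear":[0,0,4],"spin":0,"hand":0.7},{"linear":[0,0,4],"spin":0,"hand":1},{"linear":[0,0,2],"spin":0,"hand":1}]'
python3 -m pendant '[{"linear":[0.8,4,0],"spin":0,"hand":1},{"linear":[0.8,4,0],"spin":0,"hand":1},{"linear":[0.8,4,0],"spin":0,"hand":1},{"linear":[0.8,4,0],"spin":0,"hand":1},{"linear":[0.8,4,0],"spin":0,"hand":1},{"linear":[0.8,4,0],"spin":0,"hand":1},{"linear":[0.8,4,0],"spin":0,"hand":1},{"linear":[0.8,4,0],"spin":0,"hand":1}]'
python3 - <<'E'
from m import *
c=cam("top","top2.png"); cv2.imwrite("pics/c2.png",cv2.resize(c["pixels"][130:230,330:490],None,fx=5,fy=5,interpolation=2))
tab=blob(c,(20,120,100),(35,255,255),(390,150,480,205)); print(top_at(c,tab,.1,.004))
print(bot.read_state()["eef_pos"])
E
```

```text
time_s: 4.55
eef_pos: [0.5309, -0.2234, 0.2067]
ee_rot: [0.0, 0.997, -0.071, 0.003]
contact_force: [0.4, 0.3, -0.5]
width: 0.0618
time_s: 5.22
eef_pos: [0.5924, 0.0994, 0.2025]
ee_rot: [-0.0, 0.997, -0.071, -0.001]
contact_force: [0.2, -0.6, -0.0]
width: 0.088
(148, array([ 0.5279, -0.2232,  0.0995]), ((528.9240112304688, -223.496337890625), (12.32943344116211, 30.16083526611328), 83.12723541259766))
[0.59360055 0.11238764 0.20243327]
```

View pics/c2.png

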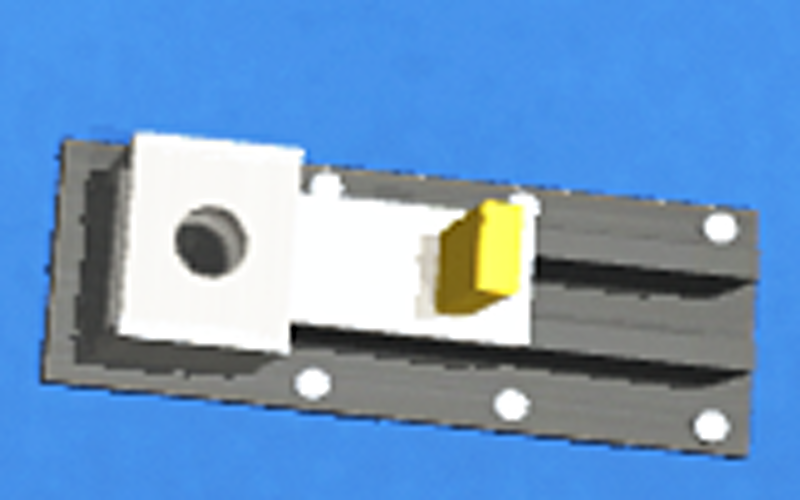

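The crop shows the tab (500,245) at the home end of its travel, measured at (0.528,-0.223) against an expected (0.528,-0.225). The catch hole at (210,240) is clear. Next is the knob.

```bash
python3 -m pendant '[{"linear":[0.75,4,0],"spin":0,"hand":1},{"linear":[0.75,4,0],"spin":0,"hand":1},{"linear":[0,0,0],"spin":0,"hand":1},{"linear":[0,0,0],"spin":0,"hand":1},{"linear":[0,0,0],"spin":0,"hand":1}]'
```

```text
time_s: 5.68
eef_pos: [0.6073, 0.1762, 0.2023]
ee_rot: [0.0, 0.997, -0.071, -0.001]
contact_force: [-1.2, -1.3, 0.1]
width: 0.0882
```

```bash
python3 -m pendant '[{"linear":[0.15,1.65,0],"spin":0,"hand":1},{"linear":[0,0,-3],"spin":0,"hand":1},{"linear":[0,0,-3],"spin":0,"hand":1},{"linear":[0,0,0],"spin":0,"hand":1},{"linear":[0,0,0],"spin":0,"hand":1}]'
```

```text
time_s: 6.1
eef_pos: [0.6086, 0.1919, 0.1418]
ee_rot: [0.001, 0.997, -0.072, -0.002]
contact_force: [-0.2, 0.3, 1.5]
width: 0.0877
```

```bash
python3 -m pendant '[{"linear":[0,0.1,-3],"spin":0,"hand":1},{"linear":[0,0,-3],"spin":0,"hand":1},{"linear":[0,0,-1],"spin":0,"hand":1},{"linear":[0,0,-0.4],"spin":0,"hand":1},{"linear":[0,0,0],"spin":0,"hand":1},{"linear":[0,0,0],"spin":0,"hand":1}]'
python3 -m pendant '[{"linear":[0,0,0],"spin":0,"hand":0},{"linear":[0,0,0],"spin":0,"hand":0},{"linear":[0,0,0],"spin":0,"hand":0},{"linear":[0,0,0],"spin":0,"hand":0},{"linear":[0,0,0],"spin":0,"hand":0},{"linear":[0,0,0],"spin":0,"hand":0},{"linear":[0,0,0],"spin":0,"hand":0},{"linear":[0,0,0],"spin":0,"hand":0}]' 25
```

```text
time_s: 6.6
eef_pos: [0.611, 0.1937, 0.0706]
ee_rot: [-0.0, 0.997, -0.072, 0.001]
contact_force: [0.0, -0.2, 0.0]
width: 0.0881
time_s: 7.27
eef_pos: [0.6096, 0.1935, 0.0687]
ee_rot: [0.0, 0.997, -0.072, -0.0]
contact_force: [-1.0, -1.3, 1.0]
width: 0.037
```

```bash
python3 -m pendant '[{"linear":[0,0,1],"spin":0,"hand":0},{"linear":[0,0,2],"spin":0,"hand":0},{"linear":[0,0,2],"spin":0,"hand":0},{"linear":[0,0,2],"spin":0,"hand":0},{"linear":[0,0,2],"spin":0,"hand":0},{"linear":[0,0,2],"spin":0,"hand":0},{"linear":[0,0,1],"spin":0,"hand":0}]'
python3 -m pendant '[{"linear":[-0.5,-2,0],"spin":0,"hand":0},{"linear":[-0.6,-3,0],"spin":0,"hand":0},{"linear":[-0.6,-3,0],"spin":0,"hand":0},{"linear":[-0.6,-3,0],"spin":0,"hand":0},{"linear":[-0.6,-3,0],"spin":0,"hand":0},{"linear":[-0.6,-3,0],"spin":0,"hand":0},{"linear":[-0.6,-3,0],"spin":0,"hand":0},{"linear":[-0.6,-3,0],"spin":0,"hand":0}]'
```

```text
time_s: 7.85
eef_pos: [0.6107, 0.1938, 0.1918]
ee_rot: [-0.001, 0.997, -0.072, 0.002]
contact_force: [0.2, 0.4, -2.3]
width: 0.0354
time_s: 8.52
eef_pos: [0.5619, -0.0378, 0.1887]
ee_rot: [0.0, 0.997, -0.071, -0.0]
contact_force: [0.5, 0.6, -1.0]
width: 0.0351
```

```bash
python3 -m pendant '[{"linear":[-0.6,-3,0],"spin":0,"hand":0},{"linear":[-0.6,-3,0],"spin":0,"hand":0},{"linear":[-0.5,-2.2,0],"spin":0,"hand":0},{"linear":[-0.2,-1,0],"spin":0,"hand":0},{"linear":[0,0,0],"spin":0,"hand":0},{"linear":[0,0,0],"spin":0,"hand":0},{"linear":[0,0,0],"spin":0,"hand":0},{"linear":[0,0,0],"spin":0,"hand":0}]'
python3 - <<'E'
from m import *
for n,b in(("side",(200,60,340,200)),("top",(330,100,430,240))):
    c=cam(n,n+"3.png"); m=blob(c,(0,150,60),(8,255,255),b); print(n,m.sum(),pts(c)[m].mean(0).round(4) if m.any() else "")
    if n=="side": cv2.imwrite("pics/c3.png",cv2.resize(c["pixels"][60:200,220:340],None,fx=4,fy=4,interpolation=2))
print(bot.read_state()["eef_pos"])
E
```

```text
time_s: 9.18
eef_pos: [0.5443, -0.1258, 0.1887]
ee_rot: [-0.001, 0.998, -0.07, 0.0]
contact_force: [0.2, 0.5, -0.7]
width: 0.0353
side 133 [ 0.5726 -0.4472  0.0713]
top 118 [ 0.5276 -0.1199  0.2168]
[ 0.54407851 -0.12655558  0.18869257]
```

View pics/c3.png

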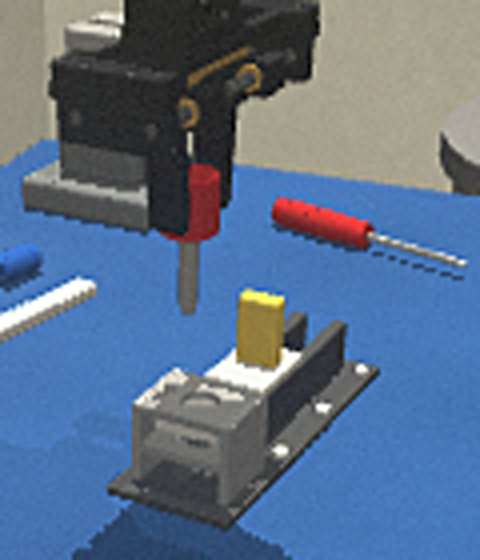

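The side crop shows the pin hanging upright, with its foot at crop (188,312), full-image (267,138). The catch hole is below at crop (205,402). I'll measure the shank against the hole in the same view.

```bash
python3 - <<'E'
from m import *
c=cam("side"); P=pts(c); T=np.linalg.inv(c["world_to_cam"]); o=T[:3,3]
e=bot.read_state()["eef_pos"]; print(e)
S=P[118:140,258:276].reshape(-1,3); S=S[(abs(S[:,1]-e[1])<.03)&(abs(S[:,0]-e[0])<.03)]
d=S.mean(0)[:2]-o[:2]; d/=np.linalg.norm(d)
for lo,hi in((.115,.14),(.14,.165),(.165,.18)):
    q=S[(S[:,2]>lo)&(S[:,2]<hi)]; print(lo,len(q),(q.mean(0)[:2]+d*.0048).round(4) if len(q) else "")
print(S[:,2].min(),S[:,2].max())
Q=P[145:185,250:292].reshape(-1,3);Q=Q[abs(Q[:,2]-.062)<.004]; r=cv2.minAreaRect((Q[:,:2]*1000).astype(np.float32)); print("catch side",r)
E
```

```text
[ 0.54399396 -0.1269427   0.1886938 ]
0.115 19 [ 0.5447 -0.1277]
0.14 47 [ 0.5437 -0.1267]
0.165 24 [ 0.5444 -0.1267]
0.1288404044781823 0.19033002275267602
catch side ((536.4469604492188, -170.66873168945312), (121.55482482910156, 70.91876220703125), 83.04568481445312)
```

```bash
python3 -m pendant '[{"linear":[-0.4,-1.3,0],"spin":0,"hand":0},{"linear":[0,0,-2],"spin":0,"hand":0},{"linear":[0,0,-2],"spin":0,"hand":0},{"linear":[0,0,-1.4],"spin":0,"hand":0},{"linear":[0,0,0],"spin":0,"hand":0},{"linear":[0,0,0],"spin":0,"hand":0},{"linear":[0,0,0],"spin":0,"hand":0}]'
python3 - <<'E'
from m import *
c=cam("side"); cv2.imwrite("pics/c4.png",cv2.resize(c["pixels"][110:190,230:330],None,fx=6,fy=6,interpolation=2))
print(bot.read_state()["eef_pos"])
E
```

```text
time_s: 9.92
eef_pos: [0.5403, -0.1412, 0.1355]
ee_rot: [0.0, 0.997, -0.071, 0.001]
contact_force: [0.3, 0.5, -1.5]
width: 0.0354
[ 0.54050343 -0.14135071  0.13574251]
```

View pics/c4.png

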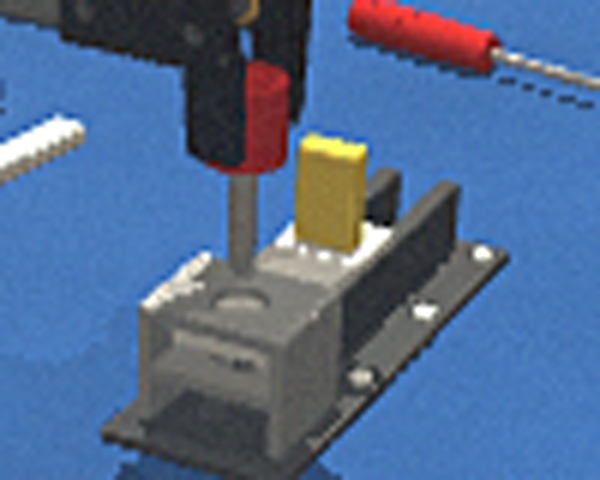

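The shank foot at crop (243,272), still about 14 mm up, projects down to about (243,299). The hole centre is at (242,300), so they are aligned.

```bash
python3 -m pendant '[{"linear":[0,0,-1],"spin":0,"hand":0},{"linear":[0,0,-1],"spin":0,"hand":0},{"linear":[0,0,-1],"spin":0,"hand":0},{"linear":[0,0,0],"spin":0,"hand":0},{"linear":[0,0,0],"spin":0,"hand":0}]'
python3 -m pendant '[{"linear":[0,0,-1],"spin":0,"hand":0},{"linear":[0,0,-1],"spin":0,"hand":0},{"linear":[0,0,-1],"spin":0,"hand":0},{"linear":[0,0,0],"spin":0,"hand":0},{"linear":[0,0,0],"spin":0,"hand":0},{"linear":[0,0,0],"spin":0,"hand":0}]'
```

```text
time_s: 10.38
eef_pos: [0.5389, -0.1413, 0.1037]
ee_rot: [-0.0, 0.997, -0.072, -0.001]
contact_force: [-0.4, -0.5, -0.4]
width: 0.0356
time_s: 10.88
eef_pos: [0.5397, -0.1414, 0.0746]
ee_rot: [0.0, 0.997, -0.072, -0.0]
contact_force: [0.2, 0.2, -1.2]
width: 0.0352
```

```bash
python3 -m pendant '[{"linear":[0,0,-0.3],"spin":0,"hand":0},{"linear":[0,0,-0.1],"spin":0,"hand":0},{"linear":[0,0,0],"spin":0,"hand":0},{"linear":[0,0,0],"spin":0,"hand":0}]'
python3 - <<'E'
from m import *
c=cam("side"); cv2.imwrite("pics/c5.png",cv2.resize(c["pixels"][110:190,230:330],None,fx=6,fy=6,interpolation=2))
E
```

```text
time_s: 11.22
eef_pos: [0.5397, -0.1415, 0.0709]
ee_rot: [0.0, 0.997, -0.072, 0.0]
contact_force: [-0.4, 0.7, -1.4]
width: 0.0355
```

View pics/c5.png

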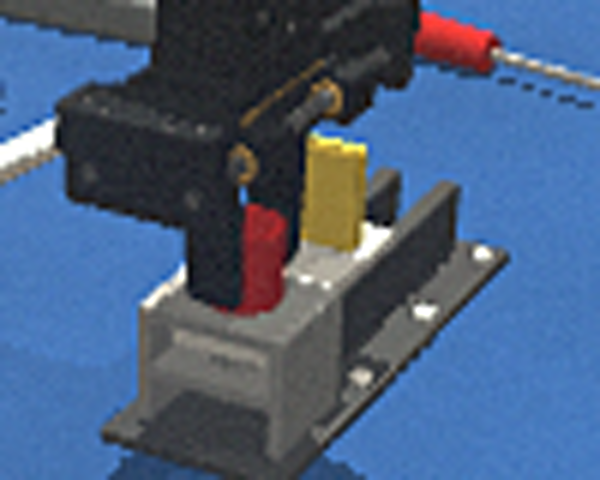

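The knob bottom (255,312) is at or just above the catch top. I'll lower slightly to make contact and then release.

```bash
python3 -m pendant '[{"linear":[0,0,-0.1],"spin":0,"hand":0},{"linear":[0,0,-0.1],"spin":0,"hand":0},{"linear":[0,0,0],"spin":0,"hand":0},{"linear":[0,0,0],"spin":0,"hand":0}]'
python3 -m pendant '[{"linear":[0,0,0],"spin":0,"hand":0.75},{"linear":[0,0,0],"spin":0,"hand":0.75},{"linear":[0,0,0],"spin":0,"hand":0.75},{"linear":[0,0,0],"spin":0,"hand":0.75},{"linear":[0,0,0],"spin":0,"hand":0.75},{"linear":[0,0,0],"spin":0,"hand":0.75}]'
```

```text
time_s: 11.6
eef_pos: [0.5398, -0.1415, 0.0707]
ee_rot: [0.0, 0.997, -0.072, 0.001]
contact_force: [-2.4, 1.5, 15.5]
width: 0.0356
time_s: 12.1
eef_pos: [0.5396, -0.1415, 0.0685]
ee_rot: [0.0, 0.997, -0.072, -0.0]
contact_force: [0.7, -0.2, -0.4]
width: 0.0659
```

Contact was 15.5 N upward, so the knob was on the catch before release. Now I rise and clear the view.

```bash
python3 -m pendant '[{"linear":[0,0,1.5],"spin":0,"hand":0.75},{"linear":[0,0,3],"spin":0,"hand":0.75},{"linear":[0,0,3],"spin":0,"hand":0.75},{"linear":[0,0,4],"spin":0,"hand":0.75},{"linear":[0,0,2],"spin":0,"hand":0.75},{"linear":[-1,4,0],"spin":0,"hand":0.75},{"linear":[-1,4,0],"spin":0,"hand":0.75},{"linear":[-1,4,0],"spin":0,"hand":0.75}]'
python3 -m pendant '[{"linear":[-1,4,0],"spin":0,"hand":0.75},{"linear":[-1,4,0],"spin":0,"hand":0.75},{"linear":[0,0,0],"spin":0,"hand":0.75},{"linear":[0,0,0],"spin":0,"hand":0.75},{"linear":[0,0,0],"spin":0,"hand":0.75},{"linear":[0,0,0],"spin":0,"hand":0.75}]'
python3 - <<'E'
from m import *
c=cam("top"); m=blob(c,(0,150,60),(8,255,255),(340,140,410,215)); z=pts(c)[m][:,2]; print(np.percentile(z,95)); print(top_at(c,m,np.percentile(z,95),.004))
tab=blob(c,(20,120,100),(35,255,255),(390,150,480,205)); print(top_at(c,tab,.1,.004))
s=cam("side"); a=cv2.resize(c["pixels"][130:230,330:490],(640,400)); b=cv2.resize(s["pixels"][110:190,230:330],(500,400)); 
cv2.imwrite("pics/c6.png",cv2.resize(np.hstack([a,b]),None,fx=.7,fy=.7))
E
```

```text
time_s: 12.77
eef_pos: [0.5095, -0.0208, 0.2043]
ee_rot: [-0.0, 0.997, -0.073, 0.001]
contact_force: [0.4, 0.5, -1.6]
width: 0.066
time_s: 13.27
eef_pos: [0.49, 0.0568, 0.2037]
ee_rot: [0.001, 0.997, -0.073, 0.0]
contact_force: [-0.1, -0.7, -0.3]
width: 0.0661
0.09975150497380705
(338, array([ 0.5394, -0.1402,  0.0979]), ((539.57861328125, -140.07041931152344), (32.68181610107422, 33.90675735473633), 75.71087646484375))
(145, array([ 0.5281, -0.2233,  0.0996]), ((528.530029296875, -223.5643310546875), (12.728405952453613, 30.191177368164062), 82.80677032470703))
```

View pics/c6.png

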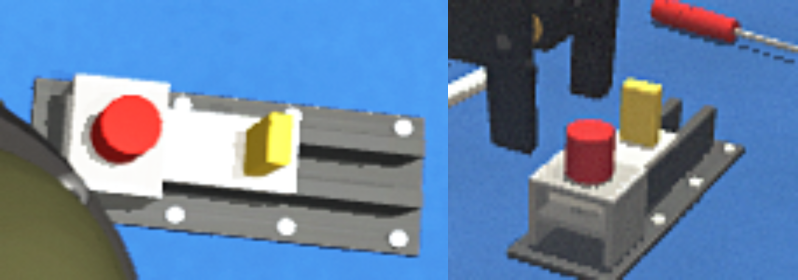

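The knob sits flat on the catch, at (130,127) in the left half and (590,150) in the right. Its top is at 98 mm, as expected for 62 + 36. The tab is still home and the gripper is clear.

```bash
python3 -c "
from cell import ticket; print(ticket.finish_job())"
```

```text
the job is handed in; nothing more can be done
None
```

The latch is locked and the job is handed in, at about 13.4 s of robot time. I gripped the yellow tab and slid the tongue to its stop. I then lifted the red-knobbed pin from the rack, lowered it through the catch and tongue holes, and let go.

- **Tongue:** it stopped moving while the push force rose to about 11 N. The last picture puts the tab at (0.528, -0.223), against an expected home of (0.528, -0.225). That is within the 2 mm calibration.
- **Pin:** pressing it down met 15.5 N when the knob reached the catch. After release the knob stands upright on the catch, centred at (0.539, -0.140) over the hole at (0.540, -0.140). Its top measures 98 mm, as expected.
- **Robot:** the gripper is clear and touching nothing.

Two checks were of no use. The colour mask meant to find the knob in the side view before the insertion picked up the red screwdriver behind it. A rectangle fit of the catch in that view also took in the tongue. I used the shank's depth points and the hole seen in the pictures instead, and no other check disagreed.

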